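Pack jar stoppers stem-up and stem-down in their tray

TASK

Pack the matching wooden jar stoppers tightly into the shallow tray, alternately up and down. Set the loose full-size stopper that stands stem up into the tray, still stem up, beside the one already there, and set the short-stemmed full-size stopper that stands stem down between those two, stem down, so that its stem goes down between their stems and it settles level and all the way down. The stopper with the longer stem and the small one do not belong.

Things in the scene. Friction and masses are not known exactly. Their poses are not given: they have to be found in the camera images.
- tray: Shallow open tray of medium-brown wood, fixed, 94 x 162 mm outside, rim 14 mm high. Origin: centre of its underside; long side along its y axis, z up. Walls 5 mm, inner floor 84 x 152 mm, floor top 5 mm above the origin. stopper_first stands in the -y half; the +y half is free: a stopper with its centre about 36 mm from the middle along +y lies beside the first, a few mm apart.
- stopper_first: Light-wood stopper, hat-shaped: round cap 64 mm in diameter, 10 mm thick, with a central stem 28 mm in diameter and 28 mm long with a thin black seal; 38 mm high in all, 60 g. Stands loose in the tray on its cap, stem up, in the -y half. Origin: centre of its underside (cap face), z up along the stem.
- stopper_up: Loose stopper of the same size, on the worktop cap down, stem up. Origin: centre of its underside (cap face), z up; cap 0 to 10 mm, stem (28 mm in diameter) 10 to 38 mm above the origin: grip the stem. Another stopper, also stem up, is smaller and does not belong: cap 42 mm, stem 20 mm in diameter.
- stopper_down: Same size, but standing on its stem end, cap on top. Origin: centre of its underside (stem end), z up; stem 0 to 28, cap (64 mm wide, grip its edge) 28 to 38 mm above the origin. In place its origin is 15 mm above the tray's, midway between the two stems; hold it along the tray's x axis so the fingers clear the stems. A wrong one, also stem down, has a 55 mm stem (65 mm high).
Mind the look-alikes: they are no part of the job. What is shaped like the stopper_up but turquoise is not meant.

How it is judged:
By the outcome, as a careful person would: the job done as asked, in the order asked, and still so for the second after the job is handed in, with the robot touching nothing.
It also fails if it takes over 54 s, if anything falls off the work surface, if the arm or the gripper's body presses on something with over 40 N, if the wrist force passes 120 N, or if a joint passes its speed limit or range.

ROBOT

A 7-joint arm with a two-finger parallel gripper is mounted at the origin on a cart in front of the work surface, level with it; the furniture and walls round the work are solid. World frame = base frame: x ahead of the robot, y to its left, z up, the work surface at z = 0. Lengths are in mm, angles in rad, forces in N, time in s.
With the tool pointing down it reaches from about 425 to 875 mm from the base axis. Payload 9.9 kg.
Tool frame: the origin (TCP) lies midway between the tips of the shut fingers; the grasp point (between the pads) lies 19 mm behind it; z points along the fingers, y is the line along which they close (so a half turn about z gives the same grasp; the last joint's range is limited). The gripper opens to 85 mm and grips with 20 to 120 N. Pads are 22 mm wide; open, the fingers measure 114 mm over their backs; the gripper's body (76 mm by 85 mm) begins 54 mm behind the grasp point. The pads swing forward as they close: fully open they stand 13 mm farther back than shut.
Start: joints at [1.04, 0.576, 0.025, 1.437, -0.015, 1.129, -0.057], TCP at [291.66, -608.739, 231.289] pointing down, gripper open.
Joint ranges: [-2.76, 2.76], [-0.34, 2.15], [-1.52, 1.57], [0.19, 2.46], [-1.09, 4.23], [0.17, 1.99], [-2.82, 2.82]. Speed limits (rad/s): [2.22, 2.22, 3.01, 3.01, 3.14, 3.14, 3.14].

INTERFACE

Orientations are given as a 3x3 rotation matrix whose columns are the frame's x, y, z axes.
In Python, from plant import state, capture, finish_job gives the robot as it stands.
- The arm moves only by the tool arm_command, never from a script. Its argument "plan" is a list that holds one entry, the list of rows, each a list of 6 numbers: the shift along the tool's x, y, z in cm, then the turn, a rotation vector about the tool's x, y, z in degrees. In form: [[[tx, ty, tz, rx, ry, rz], ...]]. A call has exactly 5 rows; each row is the pose to reach, as a shift and turn from the pose commanded when the call began, along the tool's axes at that moment; what a row does not reach only later rows make up. A row lasts 1/10 s, in which the tool goes at most 50 mm and 8.59 degrees, less where a joint would pass 70% of its speed; a pose out of reach is approached as far as the arm can. A call with a gripper value outside its range is refused whole. "fingers" is the opening, from 0 (shut) to 1 (fully open), set as the call begins (left out, the last holds). The fingers move at their own pace and stop on an object; "squeeze" is the grip in N (left out, the last holds). Time passes only in rows, so rows that repeat a pose let the fingers close, or fill a call up. It gives the time, the measured TCP pose, the force, the opening and the grip force at its end, in the units of the state.
- state(): the state, without advancing time (a new reading comes with each control period).
- capture(name): name is "side" or "top" or "wrist"; returns a dict with "image" (480x640x3 uint8, red, green, blue), "fx", "fy", "cx", "cy" (pixels), "xyz" and "rotation" of the camera in the world. Camera axes: x right, y down, z forward; pixel columns grow to the right and rows downward; lengths in mm; the calibration is good to about 2 mm. The wrist camera is an equidistant fisheye: a pixel r from the principal point sees the ray r / f radians off the axis. A picture is of the moment at which its call begins. There is no depth.
- finish_job(): hands the job in; it is judged then, once.
The state is a dict: "clock": time; "joints": joint angles; "joint_velocities": joint speeds; "joint_torque": joint torques, N m; "ee_pos": TCP position; "eef_rot": TCP orientation; "wrist_force": force on the tool from outside, world axes, zero at the start; "moment": the same for the moment, N m; "width": finger opening in mm; "grip_force": force on a finger pad.
Only numpy, scipy, OpenCV 4.12 (cv2) and the standard library are available. Lean on these libraries where they do the work, as an engineer would, in place of code of your own. Each camera call takes 0.05 s, during which the arm holds its last target. There are 200 camera calls.

## Working session

There is one attempt and no reset: what is moved stays moved. The work goes in short steps, Python scripts to look and compute and a tool call to move; the robot and the scene stay as the last step left them, time stands still between calls to the robot, and variables do not carry over. Pictures are saved under pics/ and viewed, at most 10 in all, crops included, and the job is handed in when it is done.

Besides the shell and the picture viewer there is one more tool, called after ">>>" as a command line: name --argument value ..., lists and objects as JSON in quotes. arm_command: Moves the arm, as the interface text tells. Its arguments: {"type":"object","properties":{"plan":{"type":"array"},"fingers":{"type":"number"},"squeeze":{"type":"number"}},"required":["plan"]}

```bash
mkdir -p pics
cat > h.py <<'E'
import numpy as np,cv2,pickle
from plant import state,capture,finish_job
def snap(n,f):
    c=capture(n);cv2.imwrite(f'pics/{f}.png',c['image'][:,:,::-1]);pickle.dump(c,open(f'pics/{f}.pkl','wb'));return c
def ray(c,u,v,fish=False):
    x=(u-c['cx'])/c['fx'];y=(v-c['cy'])/c['fy']
    if fish:
        r=np.hypot(x,y);d=np.array([x/r*np.sin(r),y/r*np.sin(r),np.cos(r)]) if r>1e-9 else np.array([0,0,1.])
    else: d=np.array([x,y,1.])
    return np.array(c['rotation']).reshape(3,3)@d
def at(f,u,v,z,fish=False):
    c=pickle.load(open(f'pics/{f}.pkl','rb')) if isinstance(f,str) else f
    d=ray(c,u,v,fish);p=np.array(c['xyz']);return (p+d*(z-p[2])/d[2]).round(1)
def proj(c,P):
    q=np.array(c['rotation']).reshape(3,3).T@(np.array(P)-np.array(c['xyz']))
    return q[:2]/q[2]*[c['fx'],c['fy']]+[c['cx'],c['cy']]
E
python3 - <<'E'
from h import *
for n in('top','side'):
    c=snap(n,n+'0');print(n,c['fx'],c['cx'],c['cy'],c['xyz'],np.round(c['rotation'],3).tolist())
s=state();print(s['clock'],s['ee_pos'],np.round(s['eef_rot'],3).tolist(),s['width'])
E
```

```text
top 545.3721898334828 322.0582905145775 248.13271374608493 [ 267.7856656   -25.63664554 1158.90838569] [[0.026, -0.981, 0.194], [-1.0, -0.023, 0.017], [-0.012, -0.195, -0.981]]
side 446.82234506604306 319.5921640548814 245.20426536755193 [ 461.1504387  -671.18631982  601.19595166] [[0.998, -0.042, 0.049], [-0.064, -0.63, 0.774], [-0.002, -0.775, -0.632]]
0.1 [ 291.48814774 -608.35907309  230.55149079] [[0.902, 0.432, -0.001], [0.432, -0.902, 0.001], [-0.0, -0.001, -1.0]] 85.45883051143034
```

View pics/top0.png

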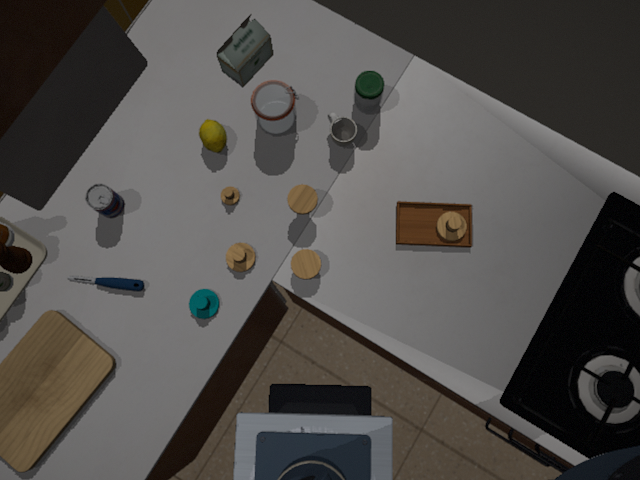

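View pics/side0.png

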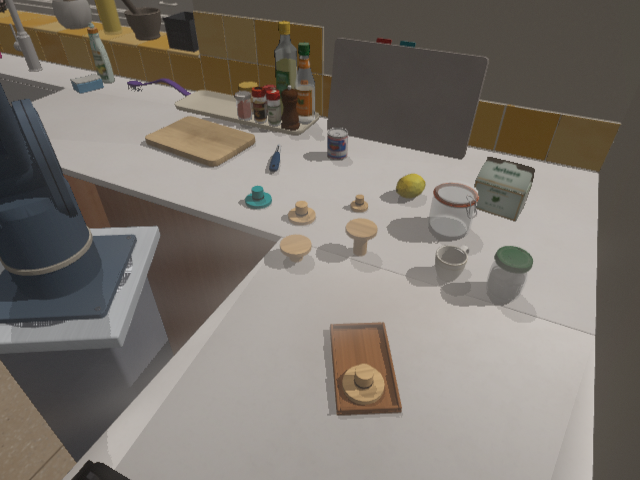

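The stem-up pieces in the top view are the light full-size one (240,257), the small one (230,196) and a turquoise one (204,304). The stem-down pieces are (306,264), which is short at side (296,245), and (302,199), which has the long stem at side (361,232). I choose (240,257) and (306,264). The tray is at (434,224), with the first stopper at (452,226).

Run:
```python
from h import *
t=cv2.imread('pics/top0.png');s=cv2.imread('pics/side0.png')
a=cv2.resize(t[180:290,180:330],(800,587),interpolation=cv2.INTER_CUBIC)
cv2.imwrite('pics/cA.png',a)
b=cv2.resize(t[195:255,390:480],(390,260),interpolation=cv2.INTER_CUBIC)
d=cv2.resize(s[190:280,240:400],(800,450),interpolation=cv2.INTER_CUBIC)[:,:]
e=cv2.resize(s[315:420,320:410],(390,455),interpolation=cv2.INTER_CUBIC)
m=np.zeros((600,800,3),np.uint8);m[:260,:390]=b;m[:455,400:790]=e
d=cv2.resize(s[190:270,260:390],(390,240),interpolation=cv2.INTER_CUBIC);m[300:540,:390]=d
cv2.imwrite('pics/cB.png',m)
```

```text
(no output)
```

View pics/cA.png

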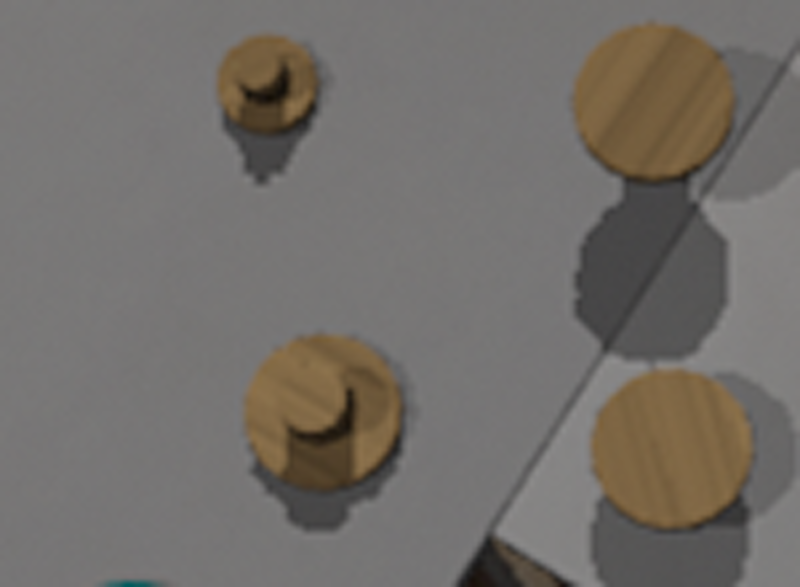

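View pics/cB.png

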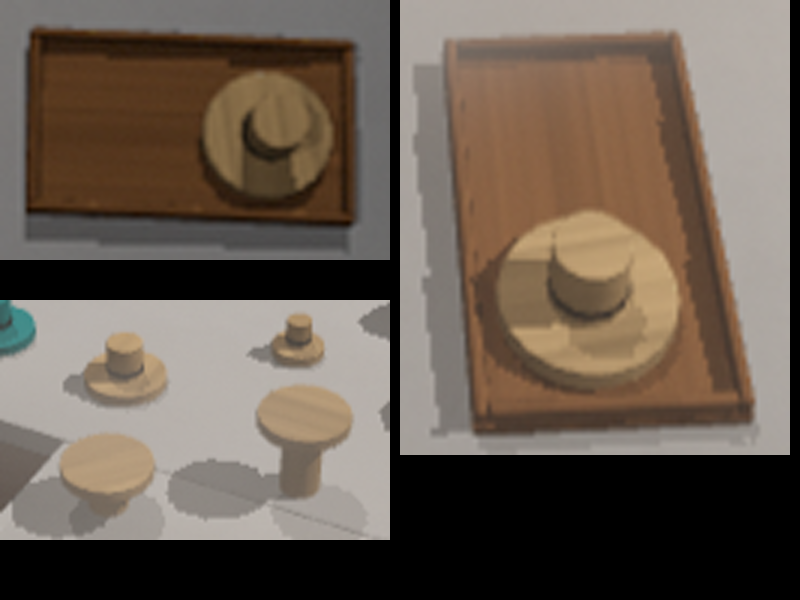

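Both crops bear out the choice: the light full-size stem-up stopper has its cap at crop (323,412), and the short stem-down one its cap at (671,448). The long-stemmed and small ones are clearly different.

Run:
```python
from h import *
T=lambda u,v:((u+.5)/5.333-.5+180,(v+.5)/5.333-.5+180)
B=lambda u,v:((u+.5)/4.333-.5+390,(v+.5)/4.333-.5+195)
S=lambda u,v:((u+.5)/3-.5+260,(v-300+.5)/3-.5+190)
R=lambda u,v:((u-400+.5)/4.333-.5+320,(v+.5)/4.333-.5+315)
print('up',at('top0',*T(323,410),9),at('top0',*T(314,392),38),at('side0',*S(125,373),10),at('side0',*S(125,341),38))
print('down',at('top0',*T(671,448),38),at('side0',*S(107,464),38))
print('long',at('top0',*T(653,102),65),'small',at('top0',*T(267,83),8))
print('first',at('top0',*B(268,134),14),at('top0',*B(279,121),43),at('side0',*R(588,293),15),at('side0',*R(591,250),43))
c=[at('top0',*B(*p),14) for p in((34,30),(355,43),(355,214),(28,208))]
d=[at('side0',*R(*p),14) for p in((446,38),(679,33),(752,403),(478,412))]
print(c,np.mean(c,0));print(d,np.mean(d,0))
```

```text
up [473.2 169.1   9. ] [475.1 168.2  38. ] [472.3 168.3  10. ] [473.1 170.2  38. ]
down [456.2  27.2  38. ] [456.4  24.3  38. ]
long [588.4  37.3  65. ] small [609.7 200.    8. ]
first [ 550.7 -283.4   14. ] [ 550.2 -282.3   43. ] [ 550.8 -284.3   15. ] [ 549.8 -286.2   43. ]
[array([ 601.7, -167.5,   14. ]), array([ 598.6, -327.7,   14. ]), array([ 511.1, -325.4,   14. ]), array([ 510.4, -164.4,   14. ])] [ 555.45 -246.25   14.  ]
[array([ 511.1, -164.9,   14. ]), array([ 603.4, -168.4,   14. ]), array([ 599.4, -328.9,   14. ]), array([ 508.3, -326.2,   14. ])] [ 555.55 -247.1    14.  ]
```

>>> arm_command --plan '[[[4,-2.2,0,0,0,-8],[8.4,-4.5,0,0,0,-16],[12.6,-6.8,0,0,0,-24],[16.8,-9.1,0,0,0,-32],[21,-11.4,0,0,0,-40]]]' --fingers 1 --squeeze 30

```text
clock: 0.6
ee_pos: [432.5, -413.4, 231.1]
eef_rot: [[0.408, 0.913, -0.0], [0.913, -0.408, 0.0], [0.0, -0.0, -1.0]]
wrist_force: [1.6, 0.2, -0.1]
width: 85.4
grip_force: 0.0
```

```bash
cat >> h.py <<'E'
def go(tx,ty,tz,yaw=0.):
    "shift (cm, tool axes) and turn (deg) to a TCP target, tool down, tool y at world angle yaw"
    s=state();R=np.array(s['eef_rot']).reshape(3,3);a=np.radians(yaw)
    y=np.array([np.cos(a),np.sin(a),0]);z=np.array([0,0,-1.]);G=np.c_[np.cross(y,z),y,z]
    print('t',s['clock'],'p',np.round(s['ee_pos'],1),'w',round(s['width'],1),'F',np.round(s['wrist_force'],1),'g',s['grip_force'],
     'shift',(R.T@(np.array([tx,ty,tz])-s['ee_pos'])/10).round(2),'rot',np.degrees(cv2.Rodrigues(R.T@G)[0].ravel()).round(1))
E
python3 -c "
from h import *
go(473.5,169,150,-1)"
```

```text
t 0.6 p [ 432.5 -413.4  231.1] w 85.4 F [ 1.6  0.2 -0.1] g 0.0 shift [ 54.85 -20.01   8.12] rot [ -0.   -0.  -23.1]
```

>>> arm_command --plan '[[[4.7,-0.9,0,0,0,-5],[9.4,-1.7,0,0,0,-10],[14.1,-2.6,0,0,0,-15],[18.8,-3.4,0,0,0,-20],[23.6,-4.3,0,0,0,-23]]]'

```text
clock: 1.1
ee_pos: [490.1, -180.8, 231.2]
eef_rot: [[0.021, 1.0, -0.0], [1.0, -0.021, -0.0], [-0.0, -0.0, -1.0]]
wrist_force: [0.5, -0.2, 1.3]
width: 85.3
grip_force: 0.0
```

```bash
python3 -c "
from h import *
go(473.5,169,150,-1)"
```

```text
t 1.1 p [ 490.1 -180.8  231.2] w 85.3 F [ 0.5 -0.2  1.3] g 0.0 shift [34.94 -2.41  8.12] rot [-0.   0.  -0.2]
```

>>> arm_command --plan '[[[4.5,-0.3,0,0,0,0],[9,-0.6,0,0,0,0],[13.5,-0.9,0,0,0,0],[18,-1.2,1,0,0,0],[22.5,-1.5,2,0,0,0]]]'

```text
clock: 1.6
ee_pos: [480.3, 44.4, 211.2]
eef_rot: [[0.025, 1.0, 0.001], [1.0, -0.025, -0.0], [-0.0, 0.001, -1.0]]
wrist_force: [1.4, 0.9, 0.7]
width: 85.2
grip_force: 0.0
```

>>> arm_command --plan '[[[4,-0.3,1,0,0,0],[8,-0.6,2.5,0,0,0],[11,-0.8,4,0,0,0],[12.4,-0.9,6,0,0,0],[12.4,-0.9,6,0,0,0]]]'

```text
clock: 2.1
ee_pos: [472.9, 169.0, 149.2]
eef_rot: [[0.02, 1.0, -0.004], [1.0, -0.02, -0.0], [-0.0, -0.004, -1.0]]
wrist_force: [0.3, -0.3, 0.2]
width: 85.5
grip_force: 0.0
```

Run:
```python
from h import *
go(473.5,169,14,-1)
c=snap('wrist','w1');print(c['fx'],c['xyz'],np.round(c['rotation'],2).tolist())
```

```text
t 2.1 p [472.9 169.  149.2] w 85.5 F [ 0.3 -0.3  0.2] g 0.0 shift [ 0.    0.11 13.52] rot [-0.2  0.  -0.2]
371.64829954431775 [475.50286359 245.55232655 291.96693144] [[1.0, -0.02, -0.01], [-0.02, -0.95, -0.3], [-0.0, 0.3, -0.95]]
```

View pics/w1.png

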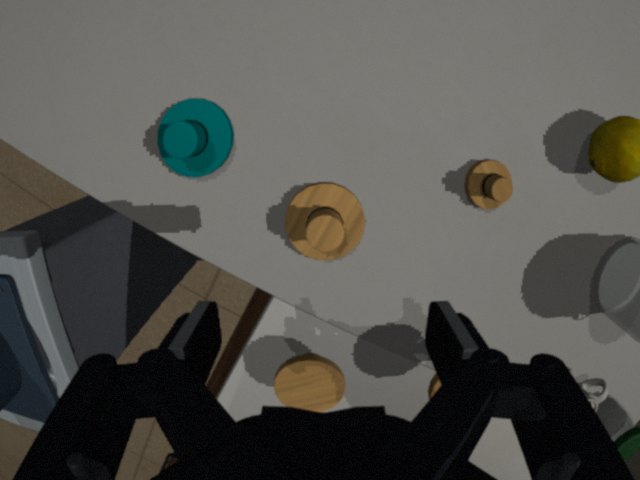

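The wrist view shows my stopper's stem top at (325,231) and cap at (325,222), between the fingers. The small one is at (489,185), turquoise at (195,138), and the stem-down cap at (310,383).

Run:
```python
from h import *
print(at('w1',325,231,38,True),at('w1',325,221.5,10,True),at('w1',310,383,38,True))
```

```text
[474.5 169.5  38. ] [474.6 168.9  10. ] [459.   31.8  38. ]
```

>>> arm_command --plan '[[[0,0.1,3.5,0,0,0],[0,0.1,7,0,0,0],[0,0.1,10,0,0,0],[0,0.1,12.5,0,0,0],[0,0.1,13.5,0,0,0]]]'

```text
clock: 2.65
ee_pos: [475.5, 165.1, 15.1]
eef_rot: [[0.026, 1.0, -0.002], [1.0, -0.026, -0.002], [-0.002, -0.002, -1.0]]
wrist_force: [-1.3, -0.4, -0.2]
width: 85.6
grip_force: 0.0
```

>>> arm_command --plan '[[[0,0,0,0,0,0],[0,0,0,0,0,0],[0,0,0,0,0,0],[0,0,0,0,0,0],[0,0,0,0,0,0]]]' --fingers 0 --squeeze 30

```text
clock: 3.15
ee_pos: [476.4, 167.0, 17.5]
eef_rot: [[0.025, 1.0, 0.002], [1.0, -0.025, 0.0], [0.001, 0.002, -1.0]]
wrist_force: [-1.5, -1.4, 8.0]
width: 26.9
grip_force: 29.0
```

>>> arm_command --plan '[[[0,0,0,0,0,0],[0,0,0,0,0,0],[0,0,0,0,0,0],[0,0,0,0,0,0],[0,0,0,0,0,0]]]'

```text
clock: 3.65
ee_pos: [476.4, 167.0, 17.5]
eef_rot: [[0.025, 1.0, 0.002], [1.0, -0.025, 0.0], [0.0, 0.002, -1.0]]
wrist_force: [-0.9, -1.0, 8.1]
width: 27.1
grip_force: 29.0
```

>>> arm_command --plan '[[[0,0,-2,0,0,0],[0,0,-4.5,0,0,0],[0,0,-7.5,0,0,0],[0,0,-10.5,0,0,0],[0,0,-12,0,0,0]]]'

```text
clock: 4.15
ee_pos: [476.4, 167.3, 139.3]
eef_rot: [[0.024, 1.0, 0.003], [1.0, -0.024, 0.001], [0.001, 0.003, -1.0]]
wrist_force: [0.5, -0.1, -1.0]
width: 27.0
grip_force: 29.8
```

```bash
python3 -c "
from h import *
go(552.5,-213,100,-1)"
```

```text
t 4.15 p [476.4 167.3 139.3] w 27.0 F [ 0.5 -0.1 -1. ] g 29.814051389694214 shift [-37.84   8.52   3.91] rot [ 0.2 -0.1 -0.4]
```

>>> arm_command --plan '[[[-2,0.4,0,0,0,0],[-5,1.2,0,0,0,0],[-8.5,2,0,0,0,0],[-12,2.7,0,0,0,0],[-15.5,3.5,0,0,0,-0.4]]]'

```text
clock: 4.65
ee_pos: [506.9, 9.7, 137.0]
eef_rot: [[0.017, 1.0, 0.001], [1.0, -0.017, -0.0], [-0.0, 0.001, -1.0]]
wrist_force: [2.0, 0.3, -1.6]
width: 27.0
grip_force: 29.8
```

>>> arm_command --plan '[[[-3.5,0.8,0,0,0,0],[-7,1.6,0,0,0,0],[-10.5,2.4,0.5,0,0,0],[-14,3.2,1.2,0,0,0],[-17,3.9,2,0,0,0]]]'

```text
clock: 5.15
ee_pos: [543.1, -161.9, 116.9]
eef_rot: [[0.019, 1.0, 0.001], [1.0, -0.019, -0.001], [-0.001, 0.001, -1.0]]
wrist_force: [0.3, 0.9, 0.3]
width: 26.8
grip_force: 29.8
```

>>> arm_command --plan '[[[-2.5,0.5,0.5,0,0,0],[-4,0.8,1,0,0,0],[-5,1,1.5,0,0,0],[-5,1,1.5,0,0,0],[-5,1,1.5,0,0,0]]]'

```text
clock: 5.65
ee_pos: [552.1, -208.3, 101.4]
eef_rot: [[0.016, 1.0, -0.0], [1.0, -0.016, 0.001], [0.001, -0.0, -1.0]]
wrist_force: [0.9, -0.6, -0.3]
width: 27.0
grip_force: 29.8
```

Run:
```python
from h import *
go(552.5,-213,50,-1)
c=snap('wrist','w2');snap('side','s2');snap('top','t2')
```

```text
t 5.65 p [ 552.1 -208.3  101.4] w 27.0 F [ 0.9 -0.6 -0.3] g 29.815552532672882 shift [-0.48  0.05  5.14] rot [-0.  -0.1  0.1]
```

View pics/w2.png

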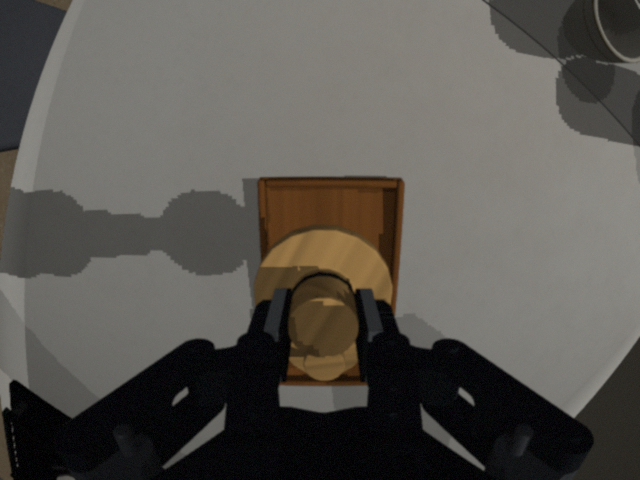

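The held stopper shows its stem top at about (323,317) and cap edges at x 254 and 393, with the top edge at y 226. The tray's far rim is at y≈180. The stopper is upright in the grip.

Run:
```python
from h import *
print(at('w2',323,317,122,True),at('w2',325,226,94,True),at('w2',254,288,94,True),at('w2',393,288,94,True))
print([at('w2',*p,14,True) for p in((259,179),(404,179))])
```

```text
[ 552.7 -202.   122. ] [ 554.  -174.5   94. ] [ 521.5 -203.    94. ] [ 584.3 -204.    94. ]
[array([ 513. , -165.6,   14. ]), array([ 604.6, -166.9,   14. ])]
```

>>> arm_command --plan '[[[-0.6,0,1.5,0,0,0],[-0.6,0,3,0,0,0],[-0.6,0,4.5,0,0,0],[-0.6,0,6,0,0,0],[-0.6,0,7,0,0,0]]]'

```text
clock: 6.3
ee_pos: [551.1, -215.5, 29.5]
eef_rot: [[0.017, 1.0, -0.002], [1.0, -0.017, 0.001], [0.0, -0.002, -1.0]]
wrist_force: [-0.2, 0.5, -1.3]
width: 26.9
grip_force: 29.8
```

>>> arm_command --plan '[[[0,0,0.3,0,0,0],[0,0,0.6,0,0,0],[0,0,0.8,0,0,0],[0,0,0.8,0,0,0],[0,0,0.8,0,0,0]]]'

```text
clock: 6.8
ee_pos: [552.2, -215.8, 23.7]
eef_rot: [[0.017, 1.0, 0.001], [1.0, -0.017, -0.0], [-0.0, 0.001, -1.0]]
wrist_force: [0.5, 0.6, -0.6]
width: 26.9
grip_force: 29.8
```

>>> arm_command --plan '[[[0,0,0.1,0,0,0],[0,0,0.2,0,0,0],[0,0,0.2,0,0,0],[0,0,0.2,0,0,0],[0,0,0.2,0,0,0]]]'

```text
clock: 7.3
ee_pos: [552.2, -215.8, 22.5]
eef_rot: [[0.018, 1.0, 0.001], [1.0, -0.018, -0.001], [-0.001, 0.001, -1.0]]
wrist_force: [-3.0, 0.9, 11.7]
width: 26.9
grip_force: 31.1
```

>>> arm_command --plan '[[[0,0,0,0,0,0],[0,0,0,0,0,0],[0,0,0,0,0,0],[0,0,-0.5,0,0,0],[0,0,-1.5,0,0,0]]]' --fingers 0.55

```text
clock: 7.8
ee_pos: [551.4, -215.5, 36.1]
eef_rot: [[0.017, 1.0, -0.001], [1.0, -0.017, 0.001], [0.001, -0.001, -1.0]]
wrist_force: [0.3, 0.2, -0.1]
width: 47.0
grip_force: 0.0
```

>>> arm_command --plan '[[[0,0,-2.5,0,0,0],[0,0,-5,0,0,0],[1,0,-8,0,0,0],[4,-0.5,-10,0,0,0],[7.5,-1,-10,0,0,0]]]'

```text
clock: 8.3
ee_pos: [544.8, -141.1, 139.9]
eef_rot: [[0.02, 1.0, 0.006], [1.0, -0.02, -0.002], [-0.001, 0.006, -1.0]]
wrist_force: [0.1, 1.2, -1.0]
width: 46.9
grip_force: 0.0
```

Run:
```python
from h import *
go(457,26,110,-1)
snap('wrist','w3');snap('side','s3')
a=cv2.imread('pics/s3.png')[300:430,300:430];w=cv2.imread('pics/w3.png')[240:480,180:480]
m=np.zeros((450,800,3),np.uint8);m[:400,:400]=cv2.resize(a,(400,400),interpolation=cv2.INTER_CUBIC);m[:312,405:795]=cv2.resize(w,(390,312),interpolation=cv2.INTER_CUBIC)
cv2.imwrite('pics/m3.png',m)
```

```text
t 8.3 p [ 544.8 -141.1  139.9] w 46.9 F [ 0.1  1.2 -1. ] g 0.0 shift [16.53 -9.13  2.91] rot [ 0.3  0.1 -0.2]
```

View pics/m3.png

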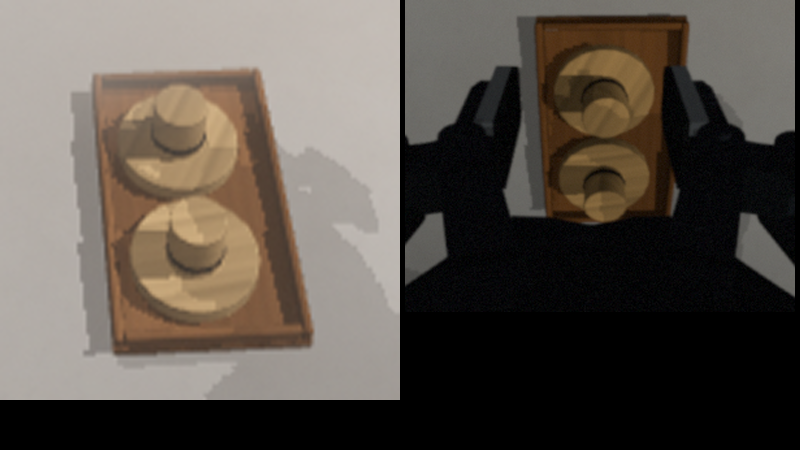

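Both stoppers are flat in the tray, stems up: stem tops at crop (181,103) and (197,218), cap centres at (178,142) and (195,256).

Run:
```python
from h import *
k=400/130;S=lambda u,v:((u+.5)/k-.5+300,(v+.5)/k-.5+300)
W=lambda u,v:((u-405+.5)/1.3-.5+180,(v+.5)/1.3-.5+240)
print(at('s3',*S(178,141),15),at('s3',*S(181,104),43),at('s3',*S(195,256),15),at('s3',*S(197,219),43))
print('w',at('w3',*W(606,117),43,True),at('w3',*W(605,205),43,True),at('w3',*W(604,89),15,True),at('w3',*W(604,176),15,True))
```

```text
[ 551.4 -215.4   15. ] [ 551.7 -213.7   43. ] [ 550.7 -285.4   15. ] [ 550.2 -283.7   43. ]
w [ 553.1 -214.2   43. ] [ 552.1 -283.5   43. ] [ 552.8 -210.8   15. ] [ 552.3 -281.1   15. ]
```

>>> arm_command --plan '[[[3,-1.7,0.3,0,0,0],[6.5,-3.6,0.8,0,0,0],[10,-5.5,1.4,0,0,0],[13.5,-7.4,2,0,0,0],[16.5,-9.1,2.5,0,0,0]]]' --fingers 1

```text
clock: 8.9
ee_pos: [454.3, 27.3, 111.6]
eef_rot: [[0.017, 1.0, 0.0], [1.0, -0.017, 0.0], [0.0, 0.0, -1.0]]
wrist_force: [0.7, 0.8, 0.3]
width: 85.5
grip_force: 0.0
```

Run:
```python
from h import *
go(456.5,26,6,-1)
snap('wrist','w4');print(state()['ee_pos'])
```

```text
t 8.9 p [454.3  27.3 111.6] w 85.5 F [0.7 0.8 0.3] g 0.0 shift [-0.13  0.22 10.56] rot [ 0. -0.  0.]
[451.50067409  32.15672417 111.18757729]
```

View pics/w4.png

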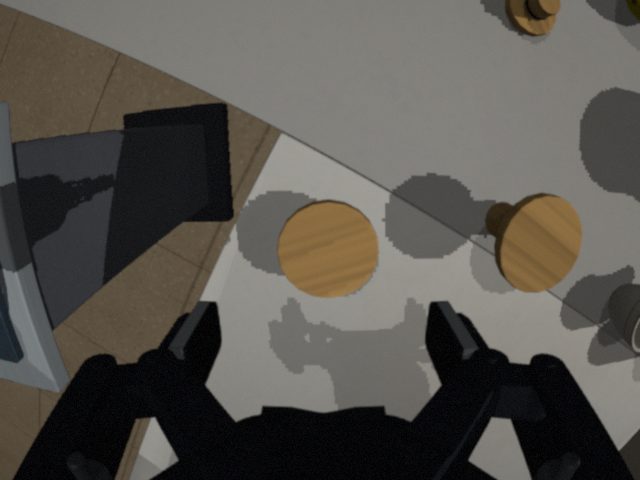

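The target cap's top is centred at (328,248). The long-stemmed one at (538,242) is well clear.

Run:
```python
from h import *
print(at('w4',328,248.5,38,True))
print([at('w4',*p,38,True) for p in((277,249),(379,249),(328,200),(328,298))])
go(456.5,26,6,-1)
```

```text
[458.   27.8  38. ]
[array([426.4,  28. ,  38. ]), array([489.7,  26.9,  38. ]), array([458.4,  58.3,  38. ]), array([457.6,  -6.4,  38. ])]
t 8.95 p [451.5  32.2 111.2] w 85.4 F [-4.4  5.3 -0.1] g 0.0 shift [-0.63  0.52 10.52] rot [-0.1 -0.1  0.3]
```

>>> arm_command --plan '[[[0,0.2,1,0,0,0],[0,0.2,2.5,0,0,0],[0,0.2,4,0,0,0],[0,0.2,5,0,0,0],[0,0.2,5,0,0,0]]]'

```text
clock: 9.45
ee_pos: [456.8, 25.2, 60.2]
eef_rot: [[0.018, 1.0, -0.002], [1.0, -0.018, -0.0], [-0.001, -0.002, -1.0]]
wrist_force: [0.4, -0.1, -0.1]
width: 85.3
grip_force: 0.0
```

```bash
python3 -c "
from h import *
go(457.5,26.5,8,-1)"
```

```text
t 9.45 p [456.8  25.2  60.2] w 85.3 F [ 0.4 -0.1 -0.1] g 0.0 shift [0.14 0.07 5.22] rot [-0.1  0.  -0. ]
```

>>> arm_command --plan '[[[0.1,0.1,1.5,0,0,0],[0.1,0.1,3,0,0,0],[0.1,0.1,4.5,0,0,0],[0.1,0.1,5.2,0,0,0],[0.1,0.1,5.2,0,0,0]]]'

```text
clock: 9.95
ee_pos: [458.1, 26.7, 9.0]
eef_rot: [[0.018, 1.0, -0.001], [1.0, -0.018, -0.0], [-0.0, -0.001, -1.0]]
wrist_force: [-1.1, -0.2, -0.3]
width: 85.3
grip_force: 0.0
```

>>> arm_command --plan '[[[0,0,0,0,0,0],[0,0,0,0,0,0],[0,0,0,0,0,0],[0,0,0,0,0,0],[0,0,0,0,0,0]]]' --fingers 0 --squeeze 30

```text
clock: 10.45
ee_pos: [458.6, 26.9, 10.2]
eef_rot: [[0.018, 1.0, 0.001], [1.0, -0.018, 0.0], [0.0, 0.001, -1.0]]
wrist_force: [-1.9, 0.3, 6.5]
width: 62.8
grip_force: 31.7
```

>>> arm_command --plan '[[[0,0,-1,0,0,0],[0,0,-3,0,0,0],[0,0,-6,0,0,0],[0,0,-9,0,0,0],[0,0,-12,0,0,0]]]'

```text
clock: 10.95
ee_pos: [457.8, 27.0, 131.4]
eef_rot: [[0.017, 1.0, 0.0], [1.0, -0.017, 0.0], [0.0, 0.0, -1.0]]
wrist_force: [0.3, -1.0, -1.5]
width: 63.0
grip_force: 33.0
```

```bash
python3 -c "
from h import *
go(551.5,-248.6,110,-1)"
```

```text
t 10.95 p [457.8  27.  131.4] w 63.0 F [ 0.3 -1.  -1.5] g 33.034817576408386 shift [-27.39   9.85   2.14] rot [ 0. -0.  0.]
```

>>> arm_command --plan '[[[-2,0.7,0,0,0,0],[-5,1.8,0,0,0,0],[-8.5,3,0,0,0,0],[-12,4.3,0,0,0,0],[-15.5,5.6,0,0,0,0]]]'

```text
clock: 11.45
ee_pos: [511.6, -130.4, 130.5]
eef_rot: [[0.017, 1.0, 0.001], [1.0, -0.017, -0.0], [-0.0, 0.001, -1.0]]
wrist_force: [1.1, 1.0, -1.0]
width: 62.7
grip_force: 33.1
```

>>> arm_command --plan '[[[-3.5,1.2,0,0,0,0],[-6.5,2.3,0,0,0,0],[-9.5,3.4,0.5,0,0,0],[-11.5,4.1,1,0,0,0],[-11.9,4.3,1,0,0,0]]]'

```text
clock: 11.95
ee_pos: [551.8, -251.8, 119.3]
eef_rot: [[0.021, 1.0, -0.001], [1.0, -0.021, -0.001], [-0.001, -0.001, -1.0]]
wrist_force: [-0.5, -0.2, -1.4]
width: 63.3
grip_force: 33.1
```

>>> arm_command --plan '[[[0,0,0.5,0,0,0],[0,0,1,0,0,0],[0,0,1.5,0,0,0],[0,0,1.5,0,0,0],[0,0,1.5,0,0,0]]]'

```text
clock: 12.45
ee_pos: [552.3, -248.0, 104.3]
eef_rot: [[0.016, 1.0, -0.0], [1.0, -0.016, 0.0], [0.0, -0.0, -1.0]]
wrist_force: [0.5, 0.1, 0.2]
width: 63.0
grip_force: 33.1
```

Run:
```python
from h import *
go(551.5,-248.6,26,-1)
snap('wrist','w5');snap('side','s5')
a=cv2.imread('pics/s5.png')[260:430,280:450];w=cv2.imread('pics/w5.png')[180:420,180:480]
m=np.zeros((510,800,3),np.uint8);m[:400,:400]=cv2.resize(a,(400,400),interpolation=cv2.INTER_CUBIC);m[:312,405:795]=cv2.resize(w,(390,312),interpolation=cv2.INTER_CUBIC)
cv2.imwrite('pics/m5.png',m)
```

```text
t 12.45 p [ 552.3 -248.   104.3] w 63.0 F [0.5 0.1 0.2] g 33.07211101055145 shift [-0.06 -0.08  7.83] rot [-0.  -0.   0.1]
```

View pics/m5.png

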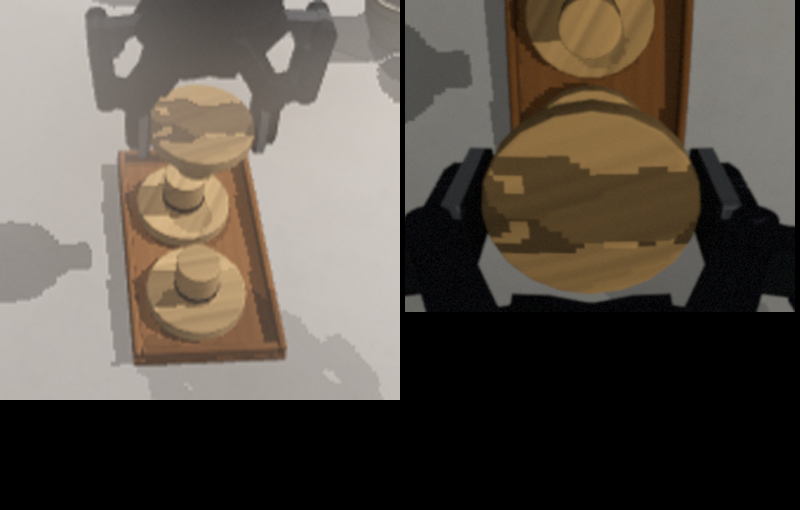

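The held cap is level. In the wrist crop it is centred at about (591,199), and stopper_up's stem top is at (590,30).

Run:
```python
from h import *
W=lambda u,v:((u-405+.5)/1.3-.5+180,(v+.5)/1.3-.5+180)
k=400/170;S=lambda u,v:((u+.5)/k-.5+280,(v+.5)/k-.5+260)
print([at('w5',*W(*p),132,True) for p in((591,108),(591,293),(482,200),(700,200))],at('w5',*W(590,32),43,True))
print('side',at('s5',*S(202,122),132),at('s5',*S(197,260),43))
```

```text
[array([ 553.3, -216.9,  132. ]), array([ 552.3, -280.7,  132. ]), array([ 521.8, -244.9,  132. ]), array([ 583.9, -245.9,  132. ])] [ 552.9 -216.9   43. ]
side [ 552.4 -248.3  132. ] [ 549.9 -282.6   43. ]
```

>>> arm_command --plan '[[[0,-0.1,1,0,0,0],[0,-0.1,2.5,0,0,0],[0,-0.1,4,0,0,0],[0,-0.1,5.3,0,0,0],[0,-0.1,6.5,0,0,0]]]'

```text
clock: 13.05
ee_pos: [551.1, -248.6, 38.1]
eef_rot: [[0.017, 1.0, -0.001], [1.0, -0.017, 0.0], [0.0, -0.001, -1.0]]
wrist_force: [-1.6, 0.5, -0.2]
width: 63.1
grip_force: 33.1
```

>>> arm_command --plan '[[[0,0,0.4,0,0,0],[0,0,0.8,0,0,0],[0,0,1.1,0,0,0],[0,0,1.2,0,0,0],[0,0,1.2,0,0,0]]]'

```text
clock: 13.55
ee_pos: [551.5, -248.7, 27.5]
eef_rot: [[0.017, 1.0, 0.0], [1.0, -0.017, -0.0], [-0.0, 0.0, -1.0]]
wrist_force: [0.1, 0.3, 0.0]
width: 62.6
grip_force: 33.1
```

>>> arm_command --plan '[[[0,0,0.1,0,0,0],[0,0,0.2,0,0,0],[0,0,0.25,0,0,0],[0,0,0.25,0,0,0],[0,0,0.25,0,0,0]]]'

```text
clock: 14.05
ee_pos: [551.5, -248.8, 25.3]
eef_rot: [[0.018, 1.0, 0.001], [1.0, -0.018, -0.0], [-0.0, 0.001, -1.0]]
wrist_force: [-1.3, 0.2, 5.6]
width: 62.9
grip_force: 33.6
```

Contact came at the expected height, so I release and go straight up.

>>> arm_command --plan '[[[0,0,0,0,0,0],[0,0,0,0,0,0],[0,0,0,0,0,0],[0,0,0,0,0,0],[0,0,0,0,0,0]]]' --fingers 1

```text
clock: 14.55
ee_pos: [551.3, -248.6, 24.7]
eef_rot: [[0.017, 1.0, -0.0], [1.0, -0.017, 0.0], [0.0, -0.0, -1.0]]
wrist_force: [0.3, -0.2, -0.3]
width: 85.7
grip_force: 0.0
```

>>> arm_command --plan '[[[0,0,-1.5,0,0,0],[0,0,-4,0,0,0],[0,0,-7,0,0,0],[1,0,-11,0,0,0],[5,0,-15,0,0,0]]]'

```text
clock: 15.05
ee_pos: [551.6, -206.8, 172.7]
eef_rot: [[0.023, 1.0, 0.001], [1.0, -0.023, -0.002], [-0.002, 0.001, -1.0]]
wrist_force: [0.8, 0.5, 0.0]
width: 85.3
grip_force: 0.0
```

>>> arm_command --plan '[[[3,0,0,0,0,0],[6,0,0,0,0,0],[6,0,0,0,0,0],[6,0,0,0,0,0],[6,0,0,0,0,0]]]'

```text
clock: 15.55
ee_pos: [553.1, -144.6, 170.6]
eef_rot: [[0.019, 1.0, 0.0], [1.0, -0.019, -0.001], [-0.001, 0.0, -1.0]]
wrist_force: [0.8, -1.1, -0.0]
width: 85.6
grip_force: 0.0
```

Run:
```python
from h import *
snap('top','t6');snap('side','s6')
a=cv2.imread('pics/s6.png')[310:430,310:430];w=cv2.imread('pics/t6.png')[190:260,385:485]
m=np.zeros((400,800,3),np.uint8);m[:400,:400]=cv2.resize(a,(400,400),interpolation=cv2.INTER_CUBIC);m[:273,405:795]=cv2.resize(w,(390,273),interpolation=cv2.INTER_CUBIC)
cv2.imwrite('pics/m6.png',m)
```

```text
(no output)
```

View pics/m6.png

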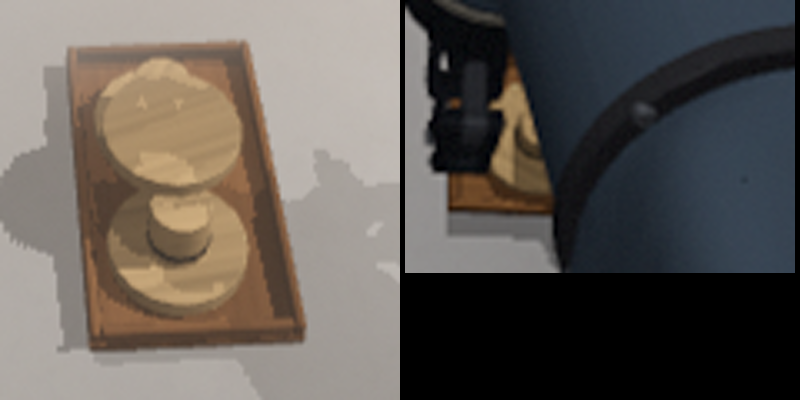

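The side crop shows the stem-down cap at x 103–242, y 75–186, between the two stems, with both outer stoppers still in place. The top view is blocked by the arm. I check the cap against a level disc at z = 53.

Run:
```python
from h import *
k=400/120;S=lambda u,v:((u+.5)/k-.5+310,(v+.5)/k-.5+310)
print([at('s6',*S(*p),53) for p in((172,131),(103,130),(242,133),(170,76),(172,186))],at('s6',*S(181,211),43))
c=pickle.load(open('pics/s6.pkl','rb'));a=np.linspace(0,2*np.pi,60)
q=np.array([proj(c,[551.5+32*np.cos(t),-249+32*np.sin(t),53]) for t in a]);q=(q-310+.5)*k-.5
print(q.min(0),q.max(0))
```

```text
[array([ 550.4, -251.8,   53. ]), array([ 519.2, -249.2,   53. ]), array([ 581.8, -254.9,   53. ]), array([ 553.8, -220.1,   53. ]), array([ 546.3, -281.2,   53. ])] [ 550.  -287.3   43. ]
[103.32485972  71.04144284] [244.39970389 185.01349473]
```

```bash
python3 -c "
from h import *
print(finish_job())"
```

```text
the job is handed in; nothing more can be done
None
```

I handed the job in with all three stoppers packed in the tray: the loose one stem up beside the first, and the short-stemmed one stem down between them, level and all the way down by the last side view. It took about 16 s of the 54 s allowed.

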